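Fold the cover plate of a punch case over and tuck it under the lip

ROBOT

A 6-joint arm with a two-finger parallel gripper is mounted at the origin on a cart in front of the work surface, level with it; the furniture and walls round the work are solid. World frame = base frame: x ahead of the robot, y to its left, z up, the work surface at z = 0. Lengths are in m, angles in rad, forces in N, time in s.
With the tool pointing down it reaches from about 0.3 to 0.95 m from the base axis. Payload 3.1 kg.
Tool frame: the origin (TCP) lies midway between the tips of the shut fingers; the grasp point (between the pads) lies 19 mm behind it; z points along the fingers, y is the line along which they close (so a half turn about z gives the same grasp; the last joint's range is limited). The gripper opens to 85 mm and grips with 20 to 120 N. Pads are 22 mm wide; open, the fingers measure 114 mm over their backs; the gripper's body (76 mm by 85 mm) begins 54 mm behind the grasp point. The pads swing forward as they close: fully open they stand 13 mm farther back than shut.
Start: joints at [1.036, 0.308, 1.634, -0, 1.2, -0.07], TCP at [0.28, 0.559, 0.231] pointing down, gripper open.
Joint ranges: [-3.06, 3.06], [-0.79, 1.96], [0.05, 2.63], [-1.19, 4.34], [0.05, 2.64], [-2.94, 2.94]. Speed limits (rad/s): [2.79, 2.79, 3.14, 3.14, 3.14, 3.14].

INTERFACE

Orientations are given as a unit quaternion [w, x, y, z].
In Python, from rig import ctrl, eyes, order gives the robot as it stands (ctrl), with the cameras (eyes) and the job (order).
- The arm moves only by the tool run_rows, called after "Request:" as name(argument=value, ...) on one line, values as JSON. Schema: {"type":"object","properties":{"moves":{"type":"object","properties":{"increments":{"type":"array","items":{"type":"array","items":{"type":"number"},"minItems":7,"maxItems":7},"minItems":1,"maxItems":10}},"additionalProperties":false,"required":["increments"]},"only":{"type":"string"},"quiet":{"type":"boolean"},"lines":{"type":"string"}},"required":["moves"],"additionalProperties":false}. moves is an object whose key "increments" holds a list of rows, 1 to 10 of them, each of 7 numbers: dx, dy, dz in shares of the most that a row can go, 1 being 62.5 mm, then a rotation vector rx, ry, rz in shares of pi rad (1.0 is pi rad), then the finger opening in m; each row shifts and turns the commanded pose from where the row before left it, along the tool's axes as they then stand; what a row does not reach is not made up. A row lasts 1/8 s, in which the tool goes at most 0.0625 m and 0.188 rad, less where a joint would pass 70% of its speed; a pose out of reach is approached as far as the arm can. The fingers move at their own pace and stop on an object; the grip force is fixed at half the most. Time passes only in rows, so rows that do not move let the fingers close. The tool returns the time, the measured TCP pose, the force, the opening and the grip force at its end. only (a regular expression) keeps the lines of the reply that match it, lines (a string "A,B") keeps lines A to B, and quiet returns only ok. Input that does not fit is refused with a message, and nothing moves.
- ctrl.sense(): the state, without advancing time (a new reading comes with each control period).
- eyes.grab_frame(name): name is "side" or "top"; returns a dict with "pixels" (480x640x3 uint8, red, green, blue), "mtx" (3x3 intrinsics, pixels), "dist" ([k1, k2, p1, p2, k3] as OpenCV has them; the pictures are not rectified), "rvec" (rotation vector, rad) and "tvec" (3), from world to camera coordinates, as OpenCV has them. Camera axes: x right, y down, z forward; pixel columns grow to the right and rows downward; lengths in m; the calibration is good to about 2 mm. A picture is of the moment at which its call begins. There is no depth.
- order.finish_job(): hands the job in; it is judged then, once.
The state is a dict: "clock": time; "joint_pos": joint angles; "dq": joint speeds; "joint_efforts": joint torques, N m; "eef_pos": TCP position; "tcp_rot": TCP orientation; "contact_force": force on the tool from outside, world axes, zero at the start; "moment": the same for the moment, N m; "gripper_width": finger opening in m; "grasp_force": force on a finger pad.
Only numpy, scipy, OpenCV 4.12 (cv2) and the standard library are available. Lean on these libraries where they do the work, as an engineer would, in place of code of your own. Each camera call takes 0.05 s, during which the arm holds its last target. There are 200 camera calls.

TASK

Close the small open wooden tool case on the bench: push its standing hinged cover plate over with the fingertips until it lies flat on the case, then keep it down and push its raised rib along so that the plate's free edge slides all the way home beneath the steel lip and the plate stays shut by itself when you let go. Work by pushing and pressing only: do not lift the case, tip it or shove it more than about 5 cm along the bench, and leave the tin, the jar and the wooden offcut beside it where they are.

Things in the scene. Friction and masses are not known exactly. Their poses are not given: they have to be found in the camera images.
- case: Open wooden case, 146 (x) x 100 (y) mm, side and far walls 44 mm high, loose, about 1.7 kg; a punch and a burnisher lie fixed inside. Origin: centre of its underside. Its -x points to the lip end (roughly to the robot), +x to the hinge end, z up. The hinge pin runs along y at z = 47 mm in slots of two steel plates outside the side walls (x = 19 to 65, up to z = 54 mm, 106 mm over both).
- pin (a joint): Slide of the hinge pin, with the cover plate, along its slots, in m: 0 = drawn back, pin axis at case x = +54 mm; 0.024 = fully home towards the lip, pin axis at case x = +30 mm. Starts near 0, stays where it is left, takes about 4 N to push.
- plate (a joint): Angle of the cover plate, rad: 0 = folded flat over the case, 1.57 = upright, 1.75 = leaning back on its stop; starts 1.35 to 1.7. A weak spring (rest 1.6 rad; about 1 N at the free edge holds it flat) raises it if let go untucked. With the slide near 0 the flat plate's edge lies 10 mm short of the lip; slid home, 14 mm beneath it. Tucked and let go it rises to about 0.06 rad, stopped by the lip.
- plate_edge (a point): Middle of the free edge of the plywood cover plate. The plate is 90 mm wide, 4 mm thick, and this edge is 95 mm from the pin axis; folded flat its lower face is at case z = 45 mm and its upper face at 49 mm. Upright it reaches 142 mm above the bench.
- plate_rib (a point): Middle of the crest of the dark wooden rib on the plate's upper face (the face turned away from the lip while it stands). Rib: 70 mm long parallel to the hinge, 6 mm thick, 8.5 mm high above the face, its middle plane 64 mm from the pin axis. Pushing its hinge-side face towards the lip slides the folded plate.
- pin_axis (a point): Middle of the hinge pin's axis, 47 mm above the bench; moves with the slide.
- lip_edge (a point): Middle of the inner edge of the flat steel lip, on its underside (case x = -51, z = 55 mm). The lip spans the case's width, from x = -73 to -51 mm, 3 mm thick; its flared inner margin rises from there to x = -44, z = 61 mm.
- wax_tin: Round bench-wax tin, 67 mm across, 27 mm high, dark green lid; bystander beside the case. Origin: centre of underside.
- stain_jar: Small round jar with a pale lid, 55 mm across, 34 mm high; bystander on the other side of the case. Origin: centre of underside.
- wedge_offcut: Pale beech offcut, 36 x 80 x 18 mm, lying in front of the lip end; bystander. Origin: centre of underside.

How it is judged:
On the way, in this order (a step that is already met when the one before it is completed fails the run):
1. the plate is folded down flat over the case, not yet under the lip (value of joint plate below 0.15 rad and value of joint pin below 0.014 m).
2. the plate's free edge is beneath the lip (value of joint plate below 0.09 rad and value of joint pin above 0.018 m), for 0.2 s.
At the end, for the whole second after the job is handed in: The plate lies shut (under 0.09 rad) and is slid at least 18 mm of its 24 mm, so that its free edge is held beneath the lip without the robot; the case stands flat within 50 mm of where it was, and the tin, jar and offcut are within 20 mm of where they were (all of step 2 and z of plate_edge in the frame of case below 0.056 m and x of plate_edge in the frame of case below -0.058 m and height (world z) of case below 0.008 m and angle between case's own z axis and vertical below 0.06 rad and distance of case from where it was at the start of the episode below 0.05 m and linear speed of case below 0.01 m/s and distance of each of wax_tin, stain_jar, wedge_offcut from where it was at the start of the episode below 0.02 m); the robot touches nothing.
It fails at once if the case is lifted or tipped (height (world z) of case above 0.012 m or angle between case's own z axis and vertical above 0.15 rad).
It fails at once if the case is shoved more than 60 mm (distance of case from where it was at the start of the episode above 0.06 m).
It fails at once if a bystander is lifted or moved (distance of any of wax_tin, stain_jar, wedge_offcut from where it was at the start of the episode above 0.03 m).
It also fails if it takes over 35 s, if anything falls off the work surface, if the arm or the gripper's body presses on something with over 40 N, if the wrist force passes 120 N, or if a joint passes its speed limit or range.

## Working session

There is one attempt and no reset: what is moved stays moved. The work goes in short steps, Python scripts to look and compute and a tool call to move; the robot and the scene stay as the last step left them, time stands still between calls to the robot, and variables do not carry over. Pictures are saved under pics/ and viewed, at most 10 in all, crops included, and the job is handed in when it is done.

```bash
ls; mkdir -p pics; python3 - <<'E'
from rig import ctrl, eyes, order
import cv2
for n in("side","top"):
    f=eyes.grab_frame(n); cv2.imwrite(f"pics/{n}0.png",f["pixels"][:,:,::-1])
    print(n,f["mtx"],f["dist"],f["rvec"],f["tvec"])
print(ctrl.sense())
E
```

```text
pics
rig.py
side [[436.41332066   0.         329.87222304]
 [  0.         436.41332066 244.98439767]
 [  0.           0.           1.        ]] [-0.07594534  0.          0.          0.          0.        ] [ 2.250351   -0.44968243  0.1756859 ] [-0.47799015  0.21352748  0.71532553]
top [[470.51661231   0.         317.17313943]
 [  0.         470.51661231 242.17206308]
 [  0.           0.           1.        ]] [-0.12508976  0.          0.          0.          0.        ] [ 2.09660548 -2.07805855  0.275491  ] [0.04703863 0.53107918 0.79437896]
{'clock': 0.1, 'joint_pos': array([ 1.03630234e+00,  3.08897034e-01,  1.63511911e+00, -2.36925685e-05,
        1.19967037e+00, -6.96746750e-02]), 'dq': array([-0.00079142, -0.00243047, -0.00255773,  0.00070156,  0.00062428,
       -0.00027952]), 'joint_efforts': array([-1.53375568e-03, -4.16407728e+01, -2.77646184e+01, -1.60007803e-04,
        4.12076493e-03,  5.79400592e-06]), 'eef_pos': array([0.27978847, 0.55801968, 0.23014641]), 'tcp_rot': array([-3.00936368e-04,  2.30318743e-01,  9.73114680e-01, -1.00280320e-03]), 'contact_force': array([-0.13056513,  0.15623804, -1.07263498]), 'moment': array([-0.00286205,  0.00251431,  0.02719375]), 'grasp_force': 0.0, 'gripper_width': 0.08569726157570415}
```

View pics/side0.png

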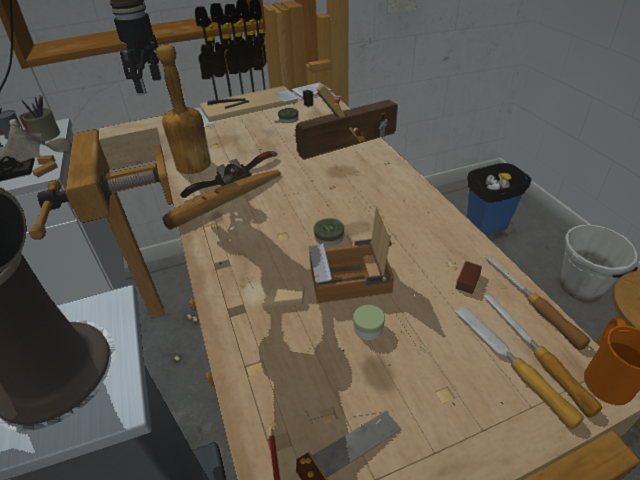

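View pics/top0.png

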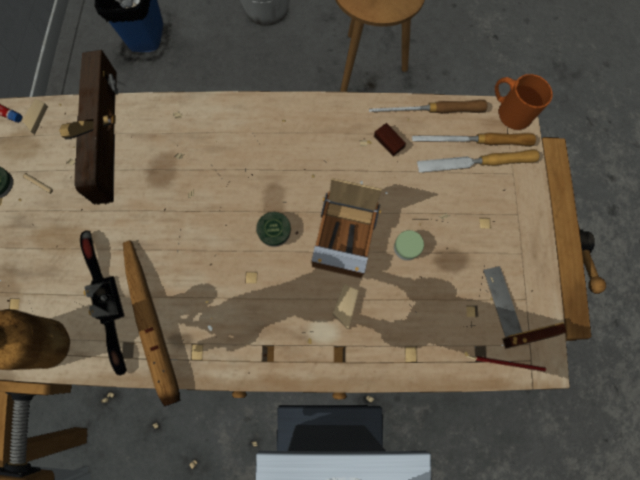

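The case sits at about top (345,230) and side (350,265), with the plate standing up. The tin is on the left, the jar on the right and the offcut in front. I'll enlarge both views.

```bash
python3 - <<'E'
import cv2
a=cv2.imread("pics/side0.png")[195:345,260:430]; b=cv2.imread("pics/top0.png")[170:340,250:440]
cv2.imwrite("pics/sc.png",cv2.resize(a,None,fx=4,fy=4,interpolation=2)[:600]); cv2.imwrite("pics/tc.png",cv2.resize(b,None,fx=3.5,fy=3.5,interpolation=2))
E
```

```text
(no output)
```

View pics/sc.png

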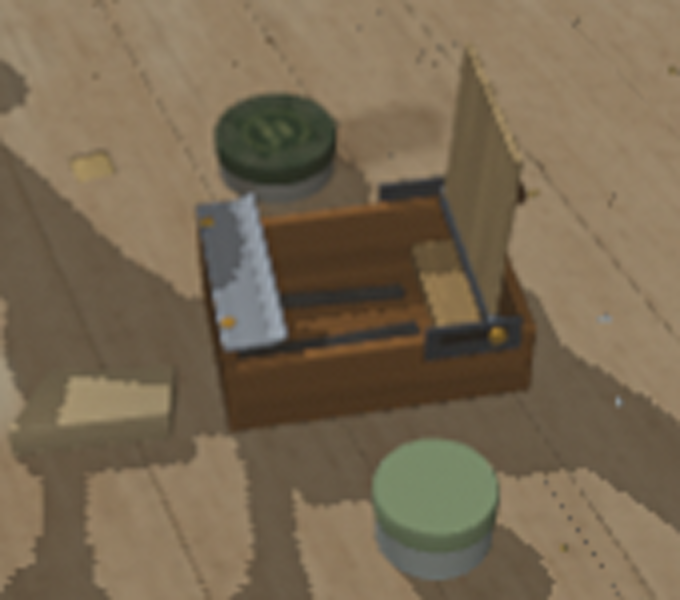

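View pics/tc.png

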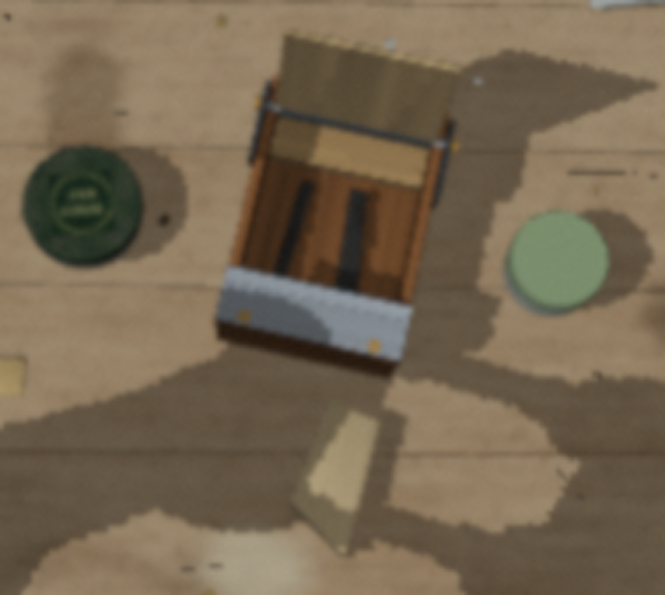

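Readings from the crops:

| Feature | Top crop | Side crop |
|---|---|---|
| Plate top corners | (287,34), (463,68) | (468,52), (520,160) |
| Lip outer corners | (218,322), (403,360) | (198,207), (222,348) |
| Lip inner corners | (232,268), (413,305) | (250,197), (286,338) |
| Right pin boss | (456,146) | (498,333) |

```bash
cat > tri.py <<'E'
import numpy as np,cv2
from scipy.optimize import least_squares
K={'t':([[470.51661231,0,317.17313943],[0,470.51661231,242.17206308],[0,0,1]],[-.12508976,0,0,0,0],[2.09660548,-2.07805855,.275491],[.04703863,.53107918,.79437896]),
's':([[436.41332066,0,329.87222304],[0,436.41332066,244.98439767],[0,0,1]],[-.07594534,0,0,0,0],[2.250351,-.44968243,.1756859],[-.47799015,.21352748,.71532553])}
def proj(c,P):
    k,d,r,t=[np.array(q,float) for q in K[c]]
    return cv2.projectPoints(np.array(P,float).reshape(-1,3),r,t,k,d)[0].reshape(-1,2)
def tri(t,s):
    f=lambda P:np.r_[(proj('t',P)-t)[0],(proj('s',P)-s)[0]]
    R=least_squares(f,[.5,0,.05]); return R.x,np.abs(R.fun).max()
T=lambda u,v:np.array([250+u/3.5,170+v/3.5]); S=lambda u,v:np.array([260+u/4,195+v/4])
E
python3 - <<'E'
from tri import *
np.set_printoptions(precision=4,suppress=True)
pts={'edgeL':((287,34),(468,52)),'edgeR':((463,68),(520,160)),'lipoL':((218,322),(198,207)),'lipoR':((403,360),(222,348)),'lipiL':((232,268),(250,197)),'lipiR':((413,305),(286,338)),'boss':((456,146),(498,333)),
'tin':((83,205),(276,133)),'jar':((558,260),(435,485))}
for n,(t,s) in pts.items(): print(n,*tri(T(*t),S(*s)))
# fit the case pose (x,y,yaw) + plate angle
def model(p):
    x,y,w,a,pin=p; c,s=np.cos(w),np.sin(w)
    px=.054-pin; e=np.array([px-.095*np.cos(a),.047+.095*np.sin(a)])
    L=[(e[0],.045,e[1]),(e[0],-.045,e[1]),(-.073,.05,.058),(-.073,-.05,.058),(-.044,.05,.062),(-.044,-.05,.062),(px,-.055,.047)]
    return np.array([(x+c*X-s*Y,y+s*X+c*Y,Z) for X,Y,Z in L])
P=list(pts.values())[:7]
t=np.array([T(*q[0]) for q in P]);s=np.array([S(*q[1]) for q in P])
f=lambda p:np.r_[(proj('t',model(p))-t).ravel(),(proj('s',model(p))-s).ravel(),(p[4]-.002)/.003]
R=least_squares(f,[.5,0,0,1.5,0.]);print(R.x,np.round(R.fun,1))
E
```

```text
edgeL [0.6254 0.0272 0.1364] 0.2780798465673797
edgeR [ 0.6059 -0.0595  0.1435] 0.18552398513486423
lipoL [0.4971 0.0602 0.0573] 0.683703771517969
lipoR [ 0.4753 -0.0362  0.0599] 0.269507383451014
lipiL [0.5237 0.0533 0.0609] 0.22685496310475628
lipiR [ 0.5043 -0.0419  0.0601] 0.5034510660014462
boss [ 0.5967 -0.0685  0.0505] 0.022095955696386227
tin [0.569  0.1362 0.0246] 0.217391573431712
jar [ 0.5376 -0.1255  0.0341] 0.25045821263270795
[ 0.5572 -0.0036 -0.2117  1.6385  0.0011] [-0.4 -0.5  0.1  0.6 -0.1 -0.4  0.4  0.4 -0.7 -0.4  0.8  0.6 -0.3  0.2
 -0.1 -2.6  0.2  0.9 -1.1 -0.   0.5  1.   0.4 -1.   0.4 -0.3  0.2  1.2
 -0.3]
```

```bash
python3 - <<'E'
from tri import *
np.set_printoptions(precision=4,suppress=True)
print('tcp',proj('t',[.28,.559,.23]),proj('s',[.28,.559,.23]))
def ray(c,uv,z):
    return least_squares(lambda q:(proj(c,[q[0],q[1],z])-uv)[0],[.4,.3]).x
print('mallet base side',ray('s',(190,165),0),'top head',ray('t',(40,340),.1))
print('mallet tri handle top vs side(168,50)',[ray('s',(168,50),z) for z in(.2,.25,.3)])
a=-.215;c,s=np.cos(a),np.sin(a);R=np.array([[c,-s],[s,c]]);C=np.array([.5573,-.0036])
for X in(.11,.022): print(X,C+R@[X,0])
E
```

```text
tcp [[-22.3996 373.5713]] [[151.0417  92.0644]]
mallet base side [0.3279 0.5842] top head [0.3399 0.5373]
mallet tri handle top vs side(168,50) [array([0.3568, 1.0036]), array([0.3507, 0.8188]), array([0.3447, 0.6339])]
0.11 [ 0.6648 -0.0271]
0.022 [ 0.5788 -0.0083]
```

The manual's scale: shifts go in shares of 62.5 mm and turns go in shares of pi rad. Converting my numbers, -0.055 m is -0.88, -0.02 m is -0.32, -0.125 rad is -0.0398.

```bash
cat > go.py <<'E'
import sys,numpy as np
from rig import ctrl, eyes, order
from scipy.spatial.transform import Rotation as Ro
np.set_printoptions(precision=4,suppress=True)
a=-.215;c,s=np.cos(a),np.sin(a);R=np.array([[c,-s,0],[s,c,0],[0,0,1]]);C=np.array([.5573,-.0036,0])
st=ctrl.sense();q=st['tcp_rot'];M=Ro.from_quat([*q[1:],q[0]]).as_matrix()
print('t',st['clock'],'case-frame tcp',R.T@(st['eef_pos']-C),'F case',R.T@st['contact_force'],'w',st['gripper_width'])
G=np.c_[R@[-1,0,0],R@[0,1,0],[0,0,-1]]
print('rotvec left',Ro.from_matrix(M.T@G).as_rotvec())
for i in range(1,len(sys.argv),3):
    t=C+R@np.array(sys.argv[i:i+3],float); print('delta tool',M.T@(t-st['eef_pos']),'delta in aligned tool',G.T@(t-st['eef_pos']))
E
```

Request:
run_rows(moves={"increments": [[0.16,-0.88,-0.16,0,0,0,0],[0.16,-0.88,-0.16,0,0,0,0],[0.16,-0.88,0,0,0,0,0],[0,-0.32,0,0,0,-0.0398,0],[0,0,0,0,0,-0.0398,0]]})

```text
clock: 0.72
eef_pos: [0.1692, 0.4049, 0.2508]
tcp_rot: [-0.0, 0.105, 0.994, -0.001]
contact_force: [0.8, -0.5, 0.8]
gripper_width: 0.0
grasp_force: 0.0
```

```bash
python3 go.py .11 0 .17
```

```text
t 0.725 case-frame tcp [-0.4663  0.3163  0.2508] F case [ 0.9092 -0.3461  0.806 ] w 3.0830153960636776e-05
rotvec left [-0.0012 -0.0004  0.0047]
delta tool [-0.5748 -0.3189  0.0809] delta in aligned tool [-0.5763 -0.3163  0.0808]
```

Scaled: -0.05 m is -0.8, -0.0275 m is -0.44, 0.0047 rad is 0.0015.

Request:
run_rows(moves={"increments": [[-0.8,-0.44,0,0,0,0.0015,0],[-0.8,-0.44,0,0,0,0,0],[-0.8,-0.44,0,0,0,0,0],[-0.8,-0.44,0,0,0,0,0],[-0.8,-0.44,0,0,0,0,0],[-0.8,-0.44,0,0,0,0,0],[-0.8,-0.44,0,0,0,0,0],[-0.8,-0.44,0,0,0,0,0],[-0.8,-0.44,0,0,0,0,0],[-0.8,-0.44,0,0,0,0,0]]})

```text
clock: 1.98
eef_pos: [0.5996, 0.0283, 0.2507]
tcp_rot: [-0.0, 0.11, 0.994, 0.0]
contact_force: [1.3, -0.1, 0.8]
gripper_width: 0.0005
grasp_force: 0.0
```

```bash
python3 go.py .11 0 .17 .11 0 .095
```

```text
t 1.975 case-frame tcp [0.0345 0.0402 0.2507] F case [1.2815 0.1509 0.78  ] w 0.0004923846816697366
rotvec left [ 0.0002 -0.0009 -0.0049]
delta tool [-0.0757 -0.0398  0.0806] delta in aligned tool [-0.0755 -0.0402  0.0807]
delta tool [-0.0758 -0.0398  0.1556] delta in aligned tool [-0.0755 -0.0402  0.1557]
```

Scaled: 0.055 m is 0.88, 0.05 m is 0.8, -0.004 rad is -0.0013.

Request:
run_rows(moves={"increments": [[-0.64,-0.32,0,0,0,-0.0013,0],[-0.608,-0.288,0,0,0,0,0],[0,0,0.8,0,0,0,0],[0,0,0.88,0,0,0,0],[0,0,0.8,0,0,0,0],[0,0,0,0,0,0,0]]})

```text
clock: 2.72
eef_pos: [0.6612, -0.0238, 0.09]
tcp_rot: [-0.007, 0.108, 0.994, -0.0]
contact_force: [0.1, 0.4, 0.3]
gripper_width: -0.0001
grasp_force: 0.0
```

```bash
python3 go.py .086 0 .095; python3 - <<'E'
from rig import ctrl, eyes, order
import cv2
a=eyes.grab_frame("side")["pixels"][110:345,230:460,::-1]
cv2.imwrite("pics/s1.png",cv2.resize(a,None,fx=2.5,fy=2.5,interpolation=2))
E
```

```text
t 2.725 case-frame tcp [0.1058 0.0024 0.09  ] F case [-0.0318  0.4203  0.2835] w -5.280421749557462e-05
rotvec left [-0.0015 -0.0132 -0.0006]
delta tool [ 0.0199 -0.0025 -0.0047] delta in aligned tool [ 0.0198 -0.0024 -0.005 ]
```

View pics/s1.png

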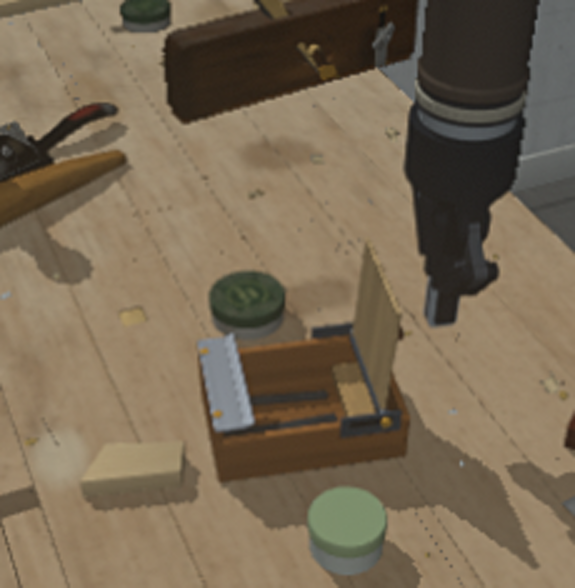

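The fingers are behind the plate at crop (440,320) and clear of it. Next I fold it over.

Scaled: 0.016 m is 0.256, 0.009 m is 0.144.

Request:
run_rows(moves={"increments": [[0.256,-0.0384,0,0,0,0,0],[0.24,0,0,0,0,0,0],[0.192,0,0,0,0,0,0],[0.16,0,0,0,0,0,0],[0.16,0,0.048,0,0,0,0],[0.144,0,0.112,0,0,0,0],[0.128,0,0.144,0,0,0,0],[0,0,0,0,0,0,0]]})

```text
clock: 3.78
eef_pos: [0.586, -0.0092, 0.0756]
tcp_rot: [-0.002, 0.108, 0.994, 0.0]
contact_force: [-0.7, -0.1, 0.6]
gripper_width: 0.0
grasp_force: 0.2
```

```bash
python3 go.py .019 0 .049; python3 - <<'E'
from rig import ctrl, eyes, order
import cv2
a=eyes.grab_frame("side")["pixels"][150:345,250:440,::-1]
cv2.imwrite("pics/s2.png",cv2.resize(a,None,fx=3,fy=3,interpolation=2))
E
```

```text
t 3.775 case-frame tcp [0.0293 0.0007 0.0756] F case [-0.6359 -0.2636  0.554 ] w 2.1300171882277325e-05
rotvec left [-0.0004 -0.0037 -0.0004]
delta tool [ 0.0102 -0.0007  0.0266] delta in aligned tool [ 0.0103 -0.0007  0.0266]
```

View pics/s2.png

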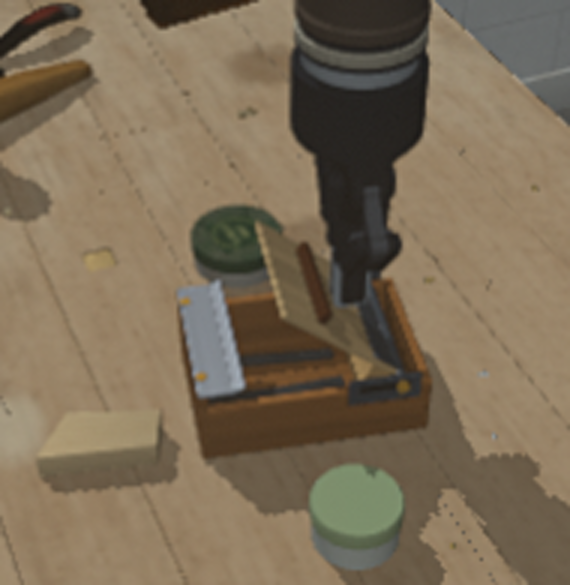

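The plate is folding at about 40°, with the fingertip behind the rib at crop (315,280). I continue down.

Scaled: 0.009 m is 0.144, 0.007 m is 0.112.

Request:
run_rows(moves={"increments": [[0.08,0,0.144,0,0,0,0],[0.048,0,0.144,0,0,0,0],[0,0,0.112,0,0,0,0],[0,0,0.048,0,0,0,0],[0,0,0,0,0,0,0]]})

```text
clock: 4.45
eef_pos: [0.5796, -0.0076, 0.049]
tcp_rot: [-0.001, 0.107, 0.994, 0.0]
contact_force: [-2.8, 1.1, 3.5]
gripper_width: 0.0002
grasp_force: 2.3
```

```bash
python3 go.py .019 0 .049
```

```text
t 4.45 case-frame tcp [0.0227 0.0008 0.049 ] F case [-2.951   0.5252  3.516 ] w 0.00021437633569174316
rotvec left [-0.0002 -0.0017 -0.0004]
delta tool [ 0.0037 -0.0008  0.    ] delta in aligned tool [ 0.0037 -0.0008  0.    ]
```

Scaled: 0.002 m is 0.032.

Request:
run_rows(moves={"increments": [[0,0,0.032,0,0,0,0],[0,0,0,0,0,0,0]]})

```text
clock: 4.7
eef_pos: [0.5802, -0.0078, 0.0488]
tcp_rot: [-0.0, 0.107, 0.994, -0.0]
contact_force: [-5.4, 0.9, 13.9]
gripper_width: -0.0001
grasp_force: 6.5
```

```bash
python3 go.py; python3 - <<'E'
from rig import ctrl, eyes, order
import cv2
a=eyes.grab_frame("side")["pixels"][195:345,270:430,::-1]
cv2.imwrite("pics/s3.png",cv2.resize(a,None,fx=3.5,fy=3.5,interpolation=2))
E
```

```text
t 4.7 case-frame tcp [0.0233 0.0008 0.0488] F case [-5.4612 -0.2791 13.9042] w -8.627639343750702e-05
rotvec left [-0.0002 -0.0009 -0.0003]
```

View pics/s3.png

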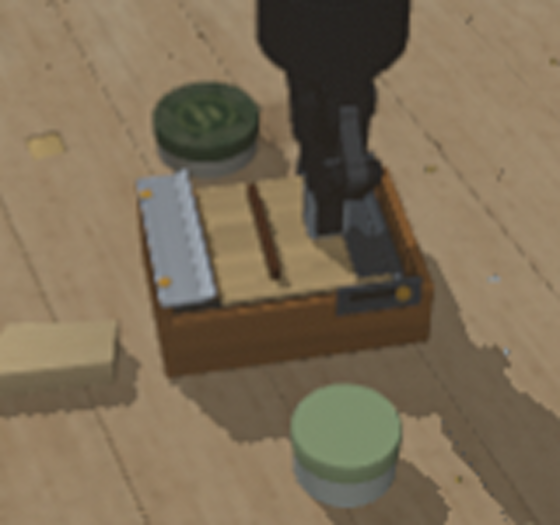

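The plate lies flat, with its free edge just short of the lip at crop (210,290). The rib is at (265,230) and the finger behind it at (325,220). I ease the press a little and push forward.

Scaled: 0.005 m is 0.08, -0.0005 m is -0.008.

Request:
run_rows(moves={"increments": [[0.08,0,-0.008,0,0,0,0],[0.08,0,0,0,0,0,0],[0.08,0,0,0,0,0,0],[0.08,0,0,0,0,0,0],[0,0,0,0,0,0,0]]})

```text
clock: 5.38
eef_pos: [0.5622, -0.0036, 0.0488]
tcp_rot: [0.002, 0.107, 0.994, -0.0]
contact_force: [1.7, -0.8, 7.1]
gripper_width: 0.0002
grasp_force: 3.4
```

```bash
python3 go.py
```

```text
t 5.375 case-frame tcp [0.0048 0.001  0.0488] F case [ 1.8736 -0.437   7.1067] w 0.0001959674402673631
rotvec left [ 0.0004  0.0037 -0.0004]
```

Request:
run_rows(moves={"increments": [[0.08,0,0,0,0,0,0],[0.08,0,0,0,0,0,0],[0,0,0,0,0,0,0]]})

```text
clock: 5.75
eef_pos: [0.5525, -0.0015, 0.0488]
tcp_rot: [0.002, 0.108, 0.994, 0.0]
contact_force: [2.7, 0.8, 6.9]
gripper_width: -0.0004
grasp_force: 3.3
```

```bash
python3 go.py
```

```text
t 5.75 case-frame tcp [-0.0052  0.001   0.0488] F case [2.4595 1.3086 6.8948] w -0.0003501349580687982
rotvec left [ 0.0004  0.0038 -0.0004]
```

Scaled: 0.005 m is 0.08, 0.004 m is 0.064.

Request:
run_rows(moves={"increments": [[0.08,0,0,0,0,0,0],[0.08,0,0,0,0,0,0],[0.064,0,0,0,0,0,0],[0,0,0,0,0,0,0]]})

```text
clock: 6.25
eef_pos: [0.539, 0.0015, 0.0488]
tcp_rot: [0.002, 0.108, 0.994, 0.0]
contact_force: [2.7, -0.5, 6.2]
gripper_width: 0.0003
grasp_force: 3.1
```

```bash
python3 go.py; python3 - <<'E'
from rig import ctrl, eyes, order
import cv2
a=eyes.grab_frame("side")["pixels"][195:345,270:430,::-1]
cv2.imwrite("pics/s4.png",cv2.resize(a,None,fx=3.5,fy=3.5,interpolation=2))
E
```

```text
t 6.25 case-frame tcp [-0.0189  0.001   0.0488] F case [2.7148 0.0332 6.1773] w 0.00025937508515576796
rotvec left [ 0.0005  0.0043 -0.0004]
```

View pics/s4.png

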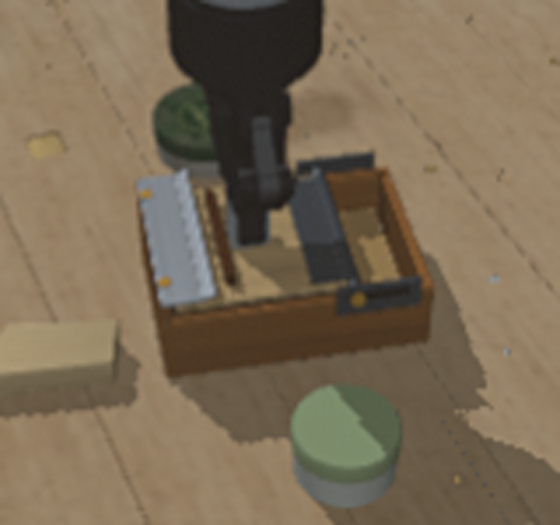

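The boss has moved from crop (403,293) to (358,300), about 24 mm, so the plate is nearly home. I push gently until the force rises.

Scaled: 0.002 m is 0.032.

Request:
run_rows(moves={"increments": [[0.032,0,0,0,0,0,0],[0,0,0,0,0,0,0]]})

```text
clock: 6.55
eef_pos: [0.5375, 0.0018, 0.0488]
tcp_rot: [0.003, 0.108, 0.994, -0.0]
contact_force: [3.6, 0.2, 4.9]
gripper_width: 0.0001
grasp_force: 3.4
```

```bash
python3 go.py
```

```text
t 6.55 case-frame tcp [-0.0205  0.001   0.0488] F case [3.5056 0.9735 4.9109] w 8.50529007124352e-05
rotvec left [ 0.0005  0.0051 -0.0005]
```

Request:
run_rows(moves={"increments": [[0.032,0,0,0,0,0,0],[0,0,0,0,0,0,0]]})

```text
clock: 6.8
eef_pos: [0.5374, 0.0018, 0.049]
tcp_rot: [0.005, 0.107, 0.994, -0.0]
contact_force: [7.4, -1.4, 1.7]
gripper_width: -0.0001
grasp_force: 4.4
```

```bash
python3 go.py
```

```text
t 6.8 case-frame tcp [-0.0206  0.001   0.049 ] F case [7.4863 0.2181 1.6639] w -9.100639619487299e-05
rotvec left [ 0.0008  0.0095 -0.0004]
```

It is against the stop. I ease the preload and lift straight up.

Scaled: -0.05 m is -0.8, -0.03 m is -0.48.

Request:
run_rows(moves={"increments": [[-0.032,0,-0.032,0,0,0,0],[-0.016,0,-0.16,0,0,0,0],[0,0,-0.48,0,0,0,0],[0,0,-0.8,0,0,0,0],[0,0,-0.8,0,0,0,0],[-0.8,0,-0.48,0,0,0,0],[-0.8,0,0,0,0,0,0],[0,0,0,0,0,0,0]]})

```text
clock: 7.8
eef_pos: [0.6345, -0.0201, 0.2176]
tcp_rot: [-0.002, 0.108, 0.994, -0.0]
contact_force: [-0.2, -0.5, -0.7]
gripper_width: 0.0001
grasp_force: 0.0
```

```bash
python3 - <<'E'
from rig import ctrl, eyes, order
import cv2
a=eyes.grab_frame("side")["pixels"][195:345,270:430,::-1]
cv2.imwrite("pics/s5.png",cv2.resize(a,None,fx=3.5,fy=3.5,interpolation=2))
E
```

```text
(no output)
```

View pics/s5.png

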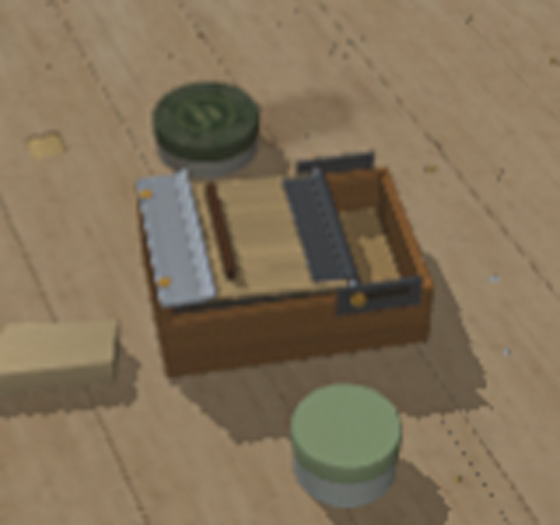

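The plate stays shut under the lip: the rib is at crop (220,230), the boss at (357,300), and the case and bystanders haven't moved. I'm handing in.

```bash
python3 -c "
from rig import ctrl, eyes, order
print(order.finish_job())"
```

```text
the job is handed in; nothing more can be done
None
```

The job is handed in: the cover plate is folded flat, slid home to its stop under the lip, and stayed shut with the arm clear; the last picture showed the case and bystanders in place, but no verdict was returned.

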